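# Set out the seal carver's microscope pad

## Task

Lay out the carving pad for the next job, using its outlined marks and taking left and behind as you look at the pad with its brass-striped edge nearest to you: the steel block goes in the middle rectangle, filling it lengthwise, with the amber seal standing upright on the middle of the block; the blue ink box goes on the round mark left of the block, and the black loupe, standing up as it does now, on the round mark behind the block. The finished jade seal goes upright on the middle of the round walnut stand, which the loupe now occupies. Leave the white water pot where it is, on the mark right of the block, and let go of everything.

Things in the scene. Friction and masses are not known exactly. Their poses are not given: they have to be found in the camera images.
- pad: Fixed green leather pad, 170 (x) by 240 (y) by 4 mm thick, flat on the table, yaw up to 0.3 rad. Origin: centre of underside; +x back, +y left; brass stripe along the front (-x) edge. Sand-coloured outlines flush in its top: middle rectangle, 58 (x) by 78 (y) mm, centred at (-35, 0) mm; round marks, 52 mm across, at (-35, +85) left, (-35, -85) right, (+50, 0) behind.
- stand: Fixed round walnut display stand, 104 mm across, flat top 16 mm above the table (100 mm across) with a thin brass ring of 68 mm diameter flush in it. Origin: centre of its underside. It is beside the pad, to the left or the right. The loupe stands on it at the start.
- block: Loose steel bench block, 50 mm (its x) by 70 mm (its y) by 25 mm high, about 0.6 kg, two dark dots on one long side. Lies flat on the table at the side of the pad and stand, turned by up to 0.5 rad. Origin: centre of its underside. Either way round is right.
- amber_seal: Loose amber-orange seal stone: square column 30 x 30 mm, 40 mm high, with a rounded knob of 25 mm diameter on top (54 mm in all); about 0.11 kg. Stands upright on the table, sides along its own x and y. Origin: centre of its underside.
- jade_seal: Loose green jade seal stone, same shape, size and mass as the amber one: square column 30 x 30 x 40 mm with a rounded knob, 54 mm in all. Stands upright on the table. Origin: centre of its underside.
- ink_box: Loose round closed porcelain ink-paste box, blue with a thin white band and a white dot on top, 48 mm diameter, 33 mm high, about 0.12 kg, standing flat on the table; lid does not come off. Origin: centre of its underside.
- loupe: Loose black loupe, an upright cylinder of 36 mm diameter and 38 mm height with a pale lens on top and a steel band, about 0.06 kg. Starts standing on the walnut stand near its middle. Origin: centre of its underside.
- water_pot: Loose small white porcelain water pot, 42 mm diameter, 36 mm high, about 0.12 kg, standing on the pad's right-hand round mark; it is to stay there. Origin: centre of its underside.

How it is judged:
By the outcome, as a careful person would: the job done as asked, in the order asked, and still so for the second after the job is handed in, with the robot touching nothing.
It also fails if it takes over 134 s, if anything falls off the work surface, if the arm or the gripper's body presses on something with over 40 N, if the wrist force passes 120 N, or if a joint passes its speed limit or range.

## Robot

A 6-joint arm with a two-finger parallel gripper is mounted at the origin on the work surface. World frame = base frame: x ahead of the robot, y to its left, z up, the work surface at z = 0. Lengths are in m, angles in degrees, forces in N, time in s.
With the tool pointing down it reaches from about 0.425 to 0.95 m from the base axis. Payload 3.5 kg.
Tool frame: the origin (TCP) lies on the centre line of the jaws, within the pads' length; the fingertips stand 22 mm ahead of it and the grasp point (between the pads) lies 3 mm ahead of it; z points along the fingers, y is the line along which they close (so a half turn about z gives the same grasp; the last joint's range is limited). The gripper opens to 85 mm and grips with 20 to 120 N. Pads are 22 mm wide; open, the fingers measure 114 mm over their backs; the gripper's body (76 mm by 85 mm) begins 54 mm behind the grasp point. The pads swing forward as they close: fully open they stand 13 mm farther back than shut.
Start: joints at [57.754, 16.404, 90.338, -0, 73.258, -8.594], TCP at [0.271, 0.618, 0.223] pointing down, gripper open.
Joint ranges: [-158.93, 158.93], [-51.34, 127.21], [12.03, 142.37], [-87.48, 267.48], [13.55, 161.25], [-162.69, 162.69]. Speed limits (degrees/s): [159.86, 159.86, 180, 180, 180, 180].

## Interface

Orientations are given as a 3x3 rotation matrix whose columns are the frame's x, y, z axes.
In Python, from bench import robot gives the robot as it stands. The module is installed in compiled form; this text tells all that it offers.
- The arm moves only by the tool step_arm, never from a script. Its argument "increments" is one flat list of numbers, 5 for each row, row after row: the opening in per cent of the stroke, from 0 (shut) to 100 (fully open), then the shift along the world's x, y, z in units of 60 mm (1.0 is 60 mm), then the turn about the world's z in units of 10 degrees (1.0 is 10 degrees). In form: [fingers, tx, ty, tz, yaw, fingers, tx, ty, tz, yaw, ...]. A call has 1 to 12 rows; each row shifts and turns the commanded pose from where the row before left it; what a row does not reach is not made up. A row lasts 1/8 s, in which the tool goes at most 62.5 mm and 10.7 degrees, less where a joint would pass 70% of its speed; a pose out of reach is approached as far as the arm can. A call is refused whole if a number of a shift passes 1 or a number of a turn 1, either way. A call with a gripper value outside its range is refused whole. The fingers move at their own pace and stop on an object; "grip_force" is the grip in N (left out, the last holds). Time passes only in rows, so rows that do not move let the fingers close. It gives the time, the measured TCP pose, the force, the opening and the grip force at its end, in the units of the state.
- robot.sense(): the state, without advancing time (a new reading comes with each control period).
- robot.grab_frame(name): name is "scene" or "top" or "wrist"; returns a dict with "color" (384x512x3 uint8, red, green, blue), "fx", "fy", "cx", "cy" (pixels), "k1" (the pictures are not rectified: a ray, as slopes to the right and down, at radius r is drawn at 1 + k1 r^2 times it, then the intrinsics apply), "rvec" (rotation vector, rad) and "tvec" (3), from world to camera coordinates, as OpenCV has them. Camera axes: x right, y down, z forward; pixel columns grow to the right and rows downward; lengths in m; the calibration is good to about 2 mm. A picture is of the moment at which its call begins. There is no depth.
- robot.close_job(): hands the job in; it is judged then, once.
The state is a dict: "t": time; "joint_positions": joint angles; "dq": joint speeds; "tau": joint torques, N m; "tcp_pos": TCP position; "ee_rot": TCP orientation; "wrist_force": force on the tool from outside, world axes, zero at the start; "torque": the same for the moment, N m; "gripper_width": finger opening in m; "gripper_force": force on a finger pad.
Only numpy, scipy, OpenCV 4.12 (cv2) and the standard library are available. Lean on these libraries where they do the work, as an engineer would, in place of code of your own. Each camera call takes 0.05 s, during which the arm holds its last target. There are 200 camera calls.

## Working session

There is one attempt and no reset: what is moved stays moved. The work goes in short steps, Python scripts to look and compute and a tool call to move; the robot and the scene stay as the last step left them, time stands still between calls to the robot, and variables do not carry over. Pictures are saved under pics/ and viewed, at most 14 in all, crops included, and the job is handed in when it is done.

Besides the shell and the picture viewer there is one more tool, called as name(argument=value, ...) on one line, values as JSON. step_arm: Moves the arm, as the interface text tells. Its arguments: {"type":"object","properties":{"increments":{"type":"array","items":{"type":"number"}},"grip_force":{"type":"number"}},"required":["increments"]}

```bash
mkdir -p pics; cat > h.py <<'E'
import numpy as np, cv2, json
from bench import robot
def grab(name,fn):
    f=robot.grab_frame(name); cv2.imwrite(f'pics/{fn}.png',f['color'][:,:,::-1])
    np.savez(f'pics/{fn}.npz',**{k:np.array(v) for k,v in f.items()}); return f
def load(fn): return np.load(f'pics/{fn}.npz')
def world(f,uv,z):
    "pixels -> world xy at height z"
    uv=np.atleast_2d(np.array(uv,float)); d=np.c_[(uv[:,0]-f['cx'])/f['fx'],(uv[:,1]-f['cy'])/f['fy']]
    r=d.copy()
    for _ in range(20): r=d/(1+f['k1']*(r**2).sum(1,keepdims=True))
    R,_=cv2.Rodrigues(np.array(f['rvec'],float)); c=-R.T@np.array(f['tvec'],float).ravel()
    w=np.c_[r,np.ones(len(r))]@R
    return (c+w*((z-c[2])/w[:,2:]))[:,:2]
def pix(f,P):
    P=np.atleast_2d(np.array(P,float));R,_=cv2.Rodrigues(np.array(f['rvec'],float))
    q=P@R.T+np.array(f['tvec'],float).ravel(); r=q[:,:2]/q[:,2:]
    r=r*(1+f['k1']*(r**2).sum(1,keepdims=True)); return r*[f['fx'],f['fy']]+[f['cx'],f['cy']]
def crop(fn,x0,y0,x1,y1,s,out):
    im=cv2.imread(f'pics/{fn}.png')[y0:y1,x0:x1]; cv2.imwrite(f'pics/{out}.png',cv2.resize(im,None,fx=s,fy=s,interpolation=cv2.INTER_CUBIC))
E
python3 - <<'E'
from h import *
for n in ['scene','top','wrist']:
    f=grab(n,n+'0'); R,_=cv2.Rodrigues(np.array(f['rvec'],float)); print(n,f['fx'],f['k1'],-R.T@np.array(f['tvec']).ravel(),R[2])
print(robot.sense())
a=[cv2.imread(f'pics/{n}0.png') for n in('top','scene')]
crop('top0',0,0,512,384,1.56,'top0b')
E
```

```text
scene 470.9660216853029 -0.09662008691171202 [1.54930006 0.02023337 0.71051183] [-0.84315864 -0.02707497 -0.53698274]
top 401.94262751753575 0.007687696549974069 [0.30880999 0.01591149 1.1226953 ] [ 0.17438419 -0.02278257 -0.98441409]
wrist 295.11876074254195 -0.05513824799368657 [0.19363445 0.65205574 0.37269068] [ 0.29582355 -0.13036624 -0.94630496]
{'t': 0.15, 'joint_positions': array([ 5.77558402e+01,  1.64449374e+01,  9.04047661e+01,  3.12420739e-05,
        7.32574629e+01, -8.59435222e+00]), 'dq': array([ 0.03433587, -0.14421928, -0.24084251, -0.09665918, -0.01880021,
        0.05890085]), 'tau': array([ 1.11164423e-03, -4.06610584e+01, -2.93139750e+01, -1.53438227e-04,
        3.94832430e-03, -1.95523938e-05]), 'tcp_pos': array([0.2704591 , 0.61786719, 0.22161662]), 'ee_rot': array([[-9.16014154e-01,  4.01144702e-01, -9.98356149e-04],
       [ 4.01145847e-01,  9.16012832e-01, -1.58167748e-03],
       [ 2.80025503e-04, -1.84932538e-03, -9.99998251e-01]]), 'wrist_force': array([-0.09925181, -0.34405848, -0.5366104 ]), 'torque': array([ 0.05184504, -0.06139742,  0.00087394]), 'gripper_force': 0.0, 'gripper_width': 0.08544518521911133}
```

View pics/top0b.png

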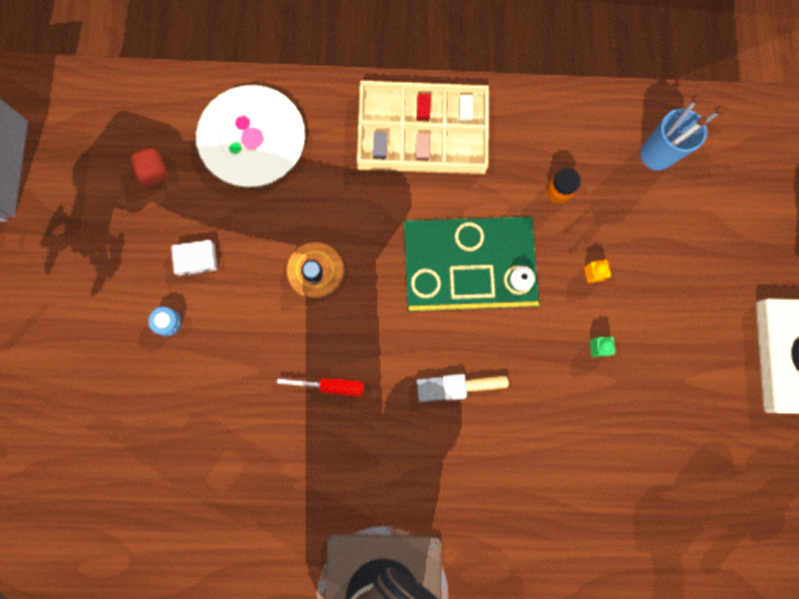

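View pics/scene0.png

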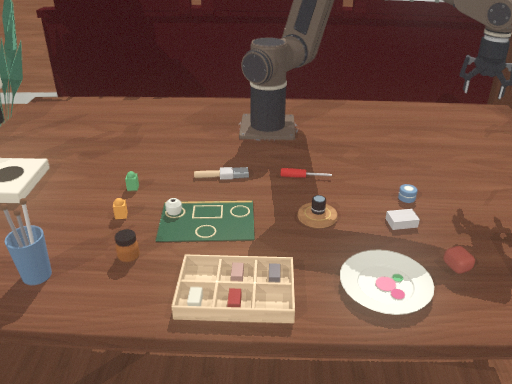

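The top view shows the stand at (315,270), the pad at (471,263), the block at (193,258), the ink box at (164,321), amber at (597,271) and jade at (602,347), all in enlarged pixels. Next I'll estimate positions and look closer.

```bash
python3 - <<'E'
from h import *
f=load('top0'); s=1.5625
for n,p,z in [('stand',(315,270),.016),('loupe top',(312,270),.054),('block',(193,257),.025),('ink',(164,320),.033),('amber knob',(601,268),.05),('jade',(604,347),.05),('pot',(521,279),.036)]:
    print(n,world(f,np.array(p)/s,z)[0].round(4))
c=np.array([(405,220),(532,217),(539,306),(409,310)])/s
w=world(f,c,.004); print(w.round(4),w.mean(0))
b=cv2.imread('pics/top0.png')
def cp(x0,y0,x1,y1,k): return cv2.resize(b[y0:y1,x0:x1],None,fx=k,fy=k,interpolation=cv2.INTER_CUBIC)
A=cp(250,130,350,205,8); cv2.imwrite('pics/padc.png',A)
crop('wrist0',0,0,512,384,1.5,'w0')
E
```

```text
stand [0.5488 0.1399]
loupe top [0.5404 0.1408]
block [0.5635 0.356 ]
ink [0.4482 0.394 ]
amber knob [ 0.561  -0.3663]
jade [ 0.4215 -0.3672]
pot [ 0.5397 -0.2275]
[[ 0.6512 -0.02  ]
 [ 0.665  -0.2563]
 [ 0.4975 -0.2671]
 [ 0.483  -0.0312]] [ 0.57419544 -0.14363166]
```

View pics/padc.png

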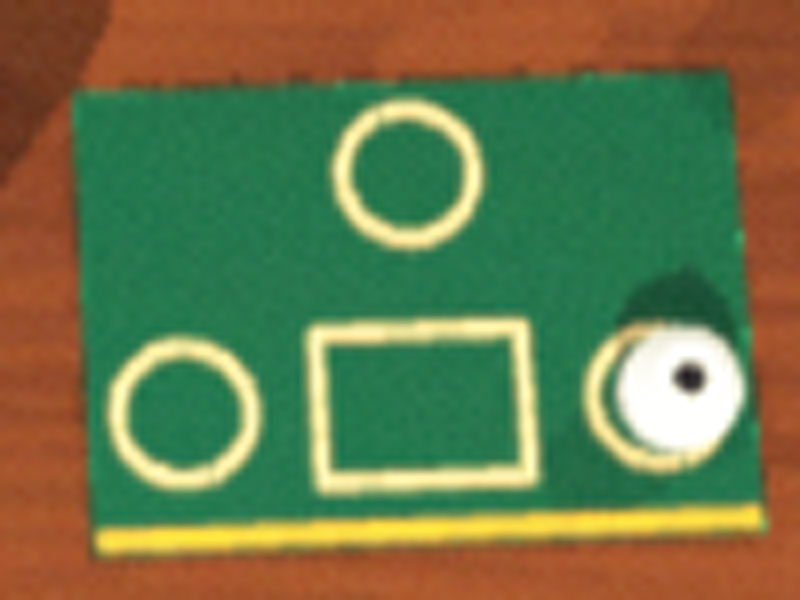

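View pics/w0.png

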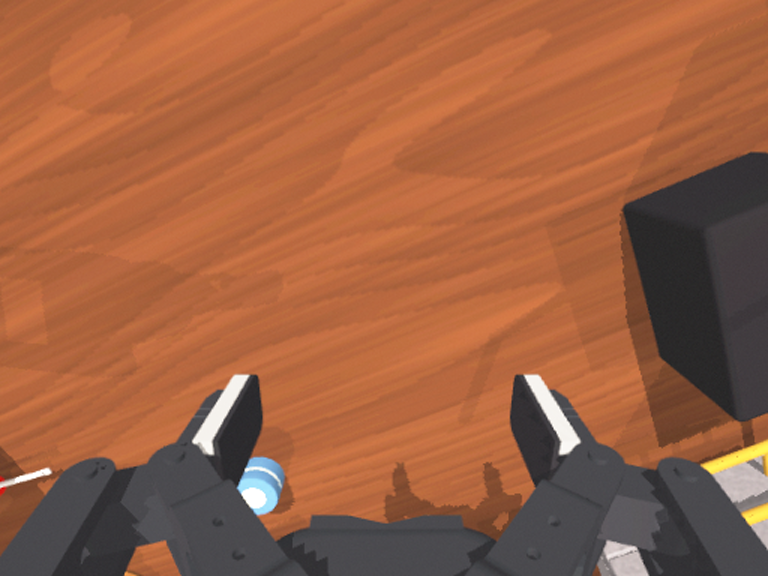

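The pad crop has its corners at (72,92), (728,70), (767,530) and (97,555), and the marks are clear. The wrist view shows the ink box near the left finger, with the block not visible. Next: fit the pad, and segment the loose items in the top view.

```bash
cat >> h.py <<'E'
from scipy.optimize import least_squares
def fitpose(f,model,uv,x0):
    "model points (N,3) local; -> x,y,yaw by reprojection"
    model=np.array(model,float);uv=np.array(uv,float)
    def P(p):
        c,s=np.cos(p[2]),np.sin(p[2]); return np.c_[p[0]+c*model[:,0]-s*model[:,1],p[1]+s*model[:,0]+c*model[:,1],model[:,2]]
    r=least_squares(lambda p:(pix(f,P(p))-uv).ravel(),x0,x_scale=[.01,.01,.05]); return r.x,np.abs(r.fun).max()
E
python3 - <<'E'
from h import *
f=load('top0')
uv=(np.array([(72,92),(728,70),(767,530),(97,555),(408,174),(185,413),(308,325),(528,319),(540,484),(318,493)])+.5)/8-.5+[250,130]
m=[(.085,.12,.004),(.085,-.12,.004),(-.085,-.12,.004),(-.085,.12,.004),(.05,0,.004),(-.035,.085,.004),(-.006,.039,.004),(-.006,-.039,.004),(-.064,-.039,.004),(-.064,.039,.004)]
p,e=fitpose(f,m,uv,[.574,-.144,-.06]); print('pad',p.round(4),e)
c,s=np.cos(p[2]),np.sin(p[2])
for n,q in [('rect',(-.035,0)),('left',(-.035,.085)),('behind',(.05,0)),('right',(-.035,-.085))]: print(n,(p[:2]+[c*q[0]-s*q[1],s*q[0]+c*q[1]]).round(4))
b=cv2.imread('pics/top0.png')
cp=lambda x,y:cv2.resize(b[y:y+50,x:x+50],(390,290*390//290),interpolation=cv2.INTER_CUBIC)
cv2.imwrite('pics/loose.png',np.vstack([np.hstack([cp(100,140)[:290],cp(178,148)[:290]]),np.hstack([cp(360,155)[:290],cp(360,205)[:290]])]))
E
```

```text
pad [ 0.574  -0.1436  0.0698] 0.5310419273274931
rect [ 0.5391 -0.146 ]
left [ 0.5332 -0.0612]
behind [ 0.6239 -0.1401]
right [ 0.5451 -0.2308]
```

View pics/loose.png

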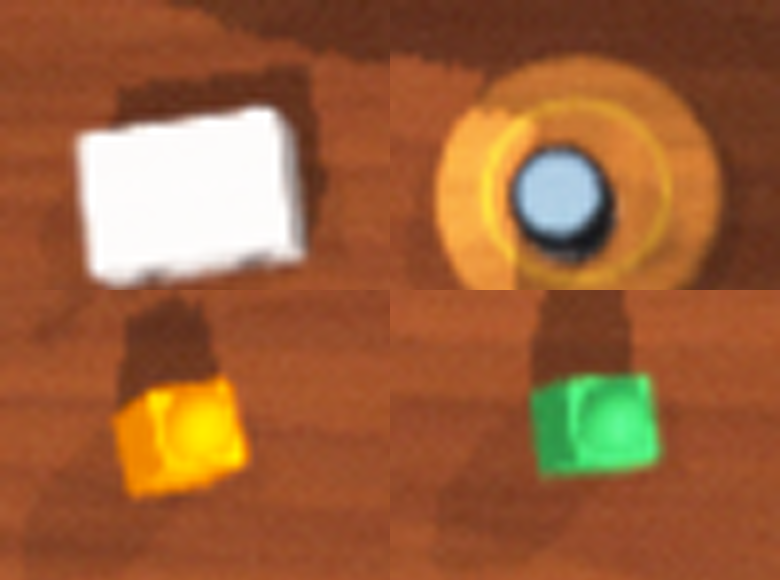

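step_arm(increments=[100,0.6,-0.67,0,-0.7,100,0.6,-0.67,0,-0.7,100,0.6,-0.67,0,-0.7,100,0.6,-0.67,0,-0.7,100,0.6,-0.67,0,-0.7,100,0.6,-0.67,0,-0.7,100,0.6,-0.67,0,-0.7,100,0.6,-0.67,0,-0.7,100,0,0,0,0,100,0,0,0,0])

```text
t: 1.4
tcp_pos: [0.5584, 0.2967, 0.2222]
ee_rot: [[-0.18, 0.984, -0.001], [0.984, 0.18, 0.0], [0.0, -0.001, -1.0]]
wrist_force: [-0.6, -0.0, 0.2]
gripper_width: 0.0853
gripper_force: 0.0
```

```bash
python3 - <<'E'
from h import *
f=grab('wrist','w1'); s=robot.sense(); print(s['tcp_pos'],s['ee_rot'][:,1])
print(pix(f,[[.563,.356,.025],[.448,.394,.033],[.549,.14,.016]]))
crop('w1',0,0,512,384,1.5,'w1b')
E
```

```text
[0.55801326 0.29728174 0.22232513] [ 9.83531390e-01  1.80734765e-01 -9.73967364e-04]
[[270.69931736 116.10332074]
 [172.73952478  61.96953555]
 [230.93216777 268.89122088]]
```

View pics/w1b.png

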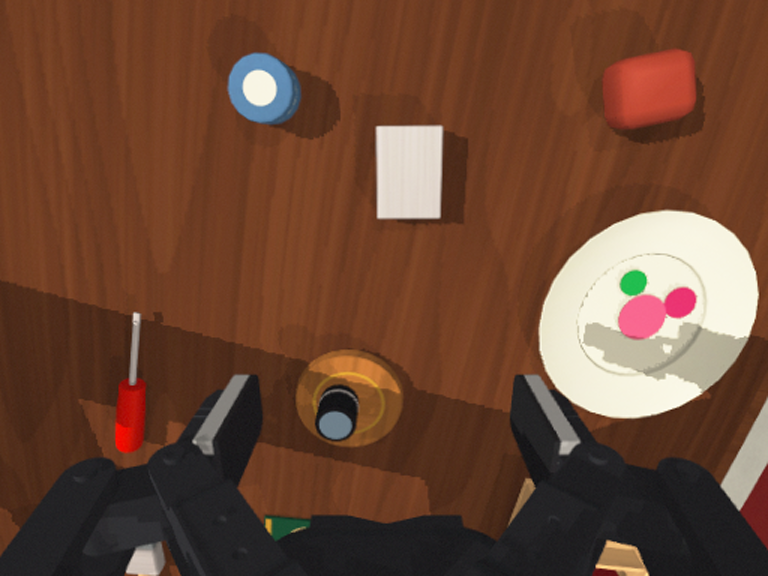

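The block spans (376–442, 126–218), the ink box lid is at (262,88), the loupe at (337,412) and the stand at (349,399), all at 1.5x.

```bash
python3 - <<'E'
from h import *
f=load('w1')
uv=(np.array([(376,126),(442,126),(440.5,217),(376.5,217)])+.5)/1.5-.5
R=.025
# camera right ~ +x world, down ~ -y
p,e=fitpose(f,[(-R,.035,.025),(R,.035,.025),(R,-.035,.025),(-R,-.035,.025)],uv,[.563,.356,.17]); print('block',p.round(4),e)
im=f['color'].astype(int); m=((im.min(2)>130)).astype(np.uint8); m[:, :240]=0;m[:,310:]=0;m[:70]=0;m[160:]=0
r=cv2.minAreaRect(cv2.findContours(m,0,2)[0][0]); bx=cv2.boxPoints(r); print(bx); print(world(f,bx,.025).round(4), world(f,bx,.025).mean(0))
# lid by white dot, stand ellipse
print('ink',world(f,[[(260+.5)/1.5-.5,(88+.5)/1.5-.5]],.033))
print('stand',world(f,(np.array([(349,348.5),(296,398),(403,398),(349,447)])+.5)/1.5-.5,.016).round(4))
print('loupe',world(f,[(335.5/1.5,(425)/1.5)],.038+.016))
E
```

```text
block [0.5646 0.3575 0.1875] 0.9700932012266321
[[251.  84.]
 [294.  84.]
 [294. 145.]
 [251. 145.]]
[[0.5346 0.3865]
 [0.5818 0.3952]
 [0.5966 0.3282]
 [0.5465 0.319 ]] [0.56489505 0.35722935]
ink [[0.44809391 0.39755626]]
stand [[0.5425 0.1973]
 [0.5013 0.1373]
 [0.5999 0.1556]
 [0.5587 0.0911]]
loupe [[0.54239834 0.14221057]]
```

step_arm(increments=[100,0.11,0.95,0,0,100,0,0.05,-0.8,0,100,0,0,-0.8,0,100,0,0,-0.8,0,100,0,0,-0.5,0,100,0,0,-0.3,0,100,0,0,-0.1,0,100,0,0,0,0,0,0,0,0,0,0,0,0,0,0,0,0,0,0,0,0,0,0,0,0], grip_force=70)

```text
t: 2.95
tcp_pos: [0.5655, 0.3567, 0.025]
ee_rot: [[-0.18, 0.984, 0.0], [0.984, 0.18, 0.0], [0.0, 0.0, -1.0]]
wrist_force: [-0.1, 0.3, -0.2]
gripper_width: 0.0123
gripper_force: 0.0
```

step_arm(increments=[0,0,0,0,0,0,0,0,0,0])

```text
t: 3.2
tcp_pos: [0.5653, 0.3567, 0.0247]
ee_rot: [[-0.18, 0.984, -0.0], [0.984, 0.18, -0.0], [-0.0, -0.0, -1.0]]
wrist_force: [0.5, 0.6, -0.0]
gripper_width: -0.0
gripper_force: 0.0
```

```bash
python3 - <<'E'
from h import *
f=grab('wrist','w2'); g=grab('scene','s2')
a=cv2.resize(cv2.imread('pics/w2.png'),(400,300)); b=cv2.resize(cv2.imread('pics/s2.png')[160:280,350:510],(400,300))
cv2.imwrite('pics/m2.png',np.hstack([a,b]))
E
```

```text
(no output)
```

View pics/m2.png

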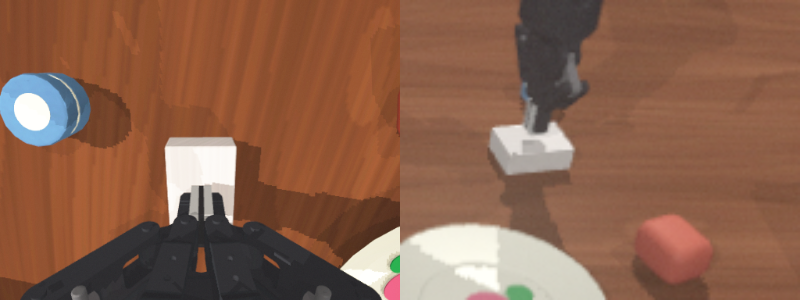

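The fingers shut above the block: the tips hang higher than expected. I'll measure the tip height.

```bash
python3 - <<'E'
from h import *
s=robot.sense(); t=s['tcp_pos']; R=s['ee_rot']; print(t)
f=load('w2'); 
for dz in range(-20,50,5):
    print(dz, [pix(f,t+R@np.array([x,0,dz/1000]))[0].round(0).tolist() for x in(-.011,0,.011)])
g=load('s2')
for z in(.0,.01,.025,.03,.04): print(z,pix(g,[[t[0],t[1],z]])[0])
crop('w2',190,160,330,300,4,'c2')
cv2.imwrite('pics/c2.png',np.hstack([cv2.imread('pics/c2.png')[:500,100:460],cv2.resize(cv2.imread('pics/s2.png')[195:240,385:425],None,fx=10,fy=10,interpolation=2)[:500].repeat(1,0) if 0 else cv2.resize(cv2.imread('pics/s2.png')[190:240,383:423],(400,500),interpolation=2)]))
E
```

```text
[0.5652992  0.3566908  0.02462543]
-20 [[258.0, 282.0], [258.0, 264.0], [258.0, 245.0]]
-15 [[258.0, 277.0], [258.0, 259.0], [258.0, 240.0]]
-10 [[258.0, 271.0], [258.0, 254.0], [258.0, 236.0]]
-5 [[258.0, 266.0], [258.0, 249.0], [258.0, 232.0]]
0 [[258.0, 262.0], [258.0, 245.0], [258.0, 228.0]]
5 [[258.0, 257.0], [258.0, 241.0], [258.0, 224.0]]
10 [[258.0, 253.0], [258.0, 237.0], [258.0, 221.0]]
15 [[258.0, 249.0], [258.0, 233.0], [258.0, 217.0]]
20 [[258.0, 245.0], [258.0, 230.0], [258.0, 214.0]]
25 [[258.0, 241.0], [258.0, 226.0], [258.0, 211.0]]
30 [[258.0, 238.0], [258.0, 223.0], [258.0, 208.0]]
35 [[258.0, 234.0], [258.0, 220.0], [258.0, 205.0]]
40 [[258.0, 231.0], [258.0, 217.0], [258.0, 203.0]]
45 [[258.0, 228.0], [258.0, 214.0], [258.0, 200.0]]
0.0 [401.11431199 223.09977427]
0.01 [401.76631678 219.94773765]
0.025 [402.75280613 215.16591084]
0.03 [403.08390975 213.5574791 ]
0.04 [403.74954522 210.31865434]
```

View pics/c2.png

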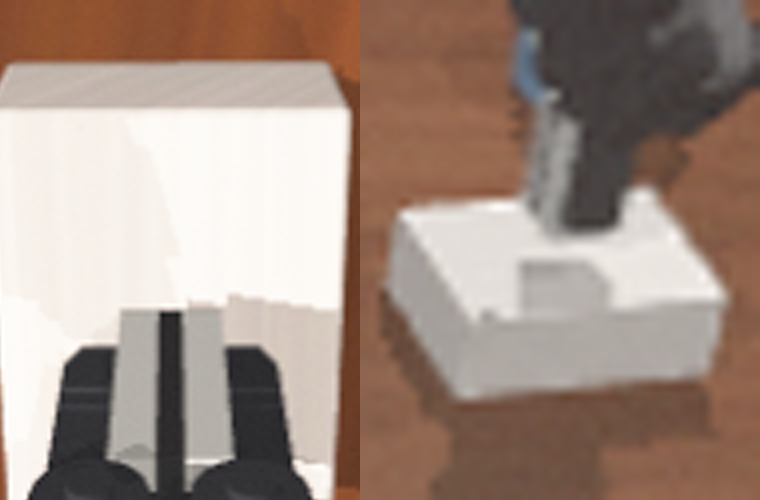

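step_arm(increments=[0,0,0,-0.05,0,0,0,0,0,0])

```text
t: 3.55
tcp_pos: [0.565, 0.3566, 0.0212]
ee_rot: [[-0.18, 0.984, -0.001], [0.984, 0.18, -0.0], [-0.0, -0.001, -1.0]]
wrist_force: [0.1, -0.5, 0.4]
gripper_width: 0.0002
gripper_force: 0.0
```

step_arm(increments=[0,0,0,-0.03,0,0,0,0,0,0])

```text
t: 3.8
tcp_pos: [0.5652, 0.3566, 0.0197]
ee_rot: [[-0.18, 0.984, -0.0], [0.984, 0.18, -0.0], [-0.0, -0.0, -1.0]]
wrist_force: [0.3, 0.4, -0.5]
gripper_width: 0.0001
gripper_force: 0.0
```

step_arm(increments=[0,0,0,-0.03,0,0,0,0,0,0])

```text
t: 4.05
tcp_pos: [0.5652, 0.3567, 0.0179]
ee_rot: [[-0.18, 0.984, -0.0], [0.984, 0.18, -0.0], [-0.0, -0.0, -1.0]]
wrist_force: [-0.1, 1.6, 0.0]
gripper_width: -0.0003
gripper_force: 0.0
```

step_arm(increments=[0,0,0,-0.03,0,0,0,0,0,0])

```text
t: 4.3
tcp_pos: [0.5656, 0.3568, 0.0166]
ee_rot: [[-0.18, 0.984, 0.001], [0.984, 0.18, 0.0], [0.0, 0.001, -1.0]]
wrist_force: [0.2, -0.7, 1.9]
gripper_width: -0.0
gripper_force: 0.7
```

step_arm(increments=[0,0,0,-0.03,0,0,0,0,0,0])

```text
t: 4.55
tcp_pos: [0.5656, 0.3568, 0.0165]
ee_rot: [[-0.18, 0.984, -0.0], [0.984, 0.18, -0.0], [-0.0, -0.0, -1.0]]
wrist_force: [-3.2, -1.5, 8.6]
gripper_width: -0.0
gripper_force: 4.1
```

step_arm(increments=[0,0,0,-0.02,0,0,0,0,0,0])

```text
t: 4.8
tcp_pos: [0.5657, 0.3568, 0.0164]
ee_rot: [[-0.18, 0.984, -0.001], [0.984, 0.18, -0.001], [-0.001, -0.001, -1.0]]
wrist_force: [-6.4, -3.6, 12.4]
gripper_width: -0.0001
gripper_force: 6.5
```

step_arm(increments=[0,0,0,0.5,0,100,0,0,0.5,0,100,0,0,0,0,100,0,0,0,0,100,0,0,0,0,100,0,0,0,0,100,0,0,0,0,100,0,0,0,0,100,0,0,0,0])

```text
t: 5.92
tcp_pos: [0.5654, 0.3567, 0.0733]
ee_rot: [[-0.18, 0.984, -0.0], [0.984, 0.18, -0.0], [-0.0, -0.0, -1.0]]
wrist_force: [-0.2, -0.1, -0.3]
gripper_width: 0.0853
gripper_force: 0.0
```

step_arm(increments=[100,0,0,-0.5,0,100,0,0,-0.5,0,100,0,0,-0.3,0,100,0,0,0,0,0,0,0,0,0,0,0,0,0,0,0,0,0,0,0,0,0,0,0,0,0,0,0,0,0])

```text
t: 7.05
tcp_pos: [0.5667, 0.3573, -0.0026]
ee_rot: [[-0.18, 0.984, 0.003], [0.984, 0.18, 0.001], [0.001, 0.003, -1.0]]
wrist_force: [-1.1, -0.1, 5.6]
gripper_width: 0.0487
gripper_force: 78.2
```

step_arm(increments=[0,0,0,0.4,0,0,0,0,0.6,0,0,0,0,0.7,0,0,0,0,0,0])

```text
t: 7.55
tcp_pos: [0.5678, 0.3578, 0.1019]
ee_rot: [[-0.18, 0.984, 0.008], [0.984, 0.18, 0.004], [0.002, 0.009, -1.0]]
wrist_force: [0.8, 1.1, -5.7]
gripper_width: 0.0483
gripper_force: 77.0
```

step_arm(increments=[0,-0.046,-0.84,0,-0.064,0,-0.046,-0.84,0,-0.064,0,-0.046,-0.84,0,-0.064,0,-0.046,-0.84,0,-0.064,0,-0.046,-0.84,0,-0.064,0,-0.046,-0.84,0,-0.064,0,-0.046,-0.84,0,-0.064,0,-0.046,-0.84,0,-0.064,0,-0.046,-0.84,0,-0.064,0,-0.046,-0.84,0,-0.064,0,0,0,0,0,0,0,0,0,0])

```text
t: 9.05
tcp_pos: [0.5361, -0.1465, 0.0951]
ee_rot: [[-0.068, 0.998, -0.004], [0.998, 0.068, 0.002], [0.003, -0.004, -1.0]]
wrist_force: [-0.7, 0.1, -5.7]
gripper_width: 0.0486
gripper_force: 76.9
```

```bash
python3 - <<'E'
from h import *
f=grab('wrist','w3'); s=robot.sense(); print(s['tcp_pos'],np.arctan2(*s['ee_rot'][1::-1,1]),s['gripper_width'])
crop('w3',0,0,512,384,1.56,'w3b')
E
```

```text
[ 0.53635697 -0.14601812  0.09539721] 0.06922841381915301 0.0483180707256326
```

View pics/w3b.png

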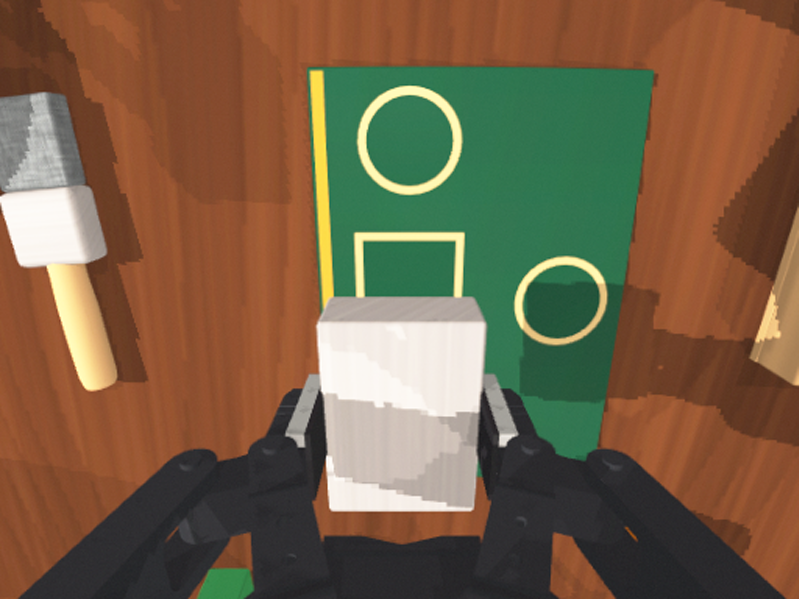

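The block is held straight: top corners (318,323), (485,322), (475,510), (331,511). The pad's left mark is at (410,140) and the behind mark at (561,301). Next: fit both poses in this frame.

```bash
python3 - <<'E'
from h import *
f=load('w3'); k=1.56
U=lambda a:(np.array(a,float)+.5)/k-.5
p,e=fitpose(f,[(-.085,.12,.004),(.085,.12,.004),(-.035,.085,.004),(.05,0,.004),(-.064,.039,.004),(-.006,.039,.004)],U([(308,69),(653,70),(410,140),(561,301),(355,233),(465,233)]),[.574,-.144,.07]); print('pad',p,e)
c,s=np.cos(p[2]),np.sin(p[2])
for n,q in [('rect',(-.035,0)),('left',(-.035,.085)),('behind',(.05,0)),('right',(-.035,-.085))]: print(n,(p[:2]+[c*q[0]-s*q[1],s*q[0]+c*q[1]]).round(4))
for zt in(.117,.120,.123,.126,.13):
  R=.025
  p,e=fitpose(f,[(-R,.035,zt),(R,.035,zt),(R,-.035,zt),(-R,-.035,zt)],U([(318,323),(485,322),(475,510),(331,511)]),[.536,-.146,.07]); print(zt,p.round(4),e)
print(pix(load('w3'),[[.536,-.146,z] for z in (.03,.1,.123)])*1.56)
E
```

```text
pad [ 0.57482749 -0.14365633  0.07280048] 1.4948983350961385
rect [ 0.5399 -0.1462]
left [ 0.5337 -0.0614]
behind [ 0.6247 -0.14  ]
right [ 0.5461 -0.231 ]
0.117 [ 0.5362 -0.1496  0.076 ] 2.120323081035963
0.12 [ 0.536  -0.1479  0.076 ] 0.7091793669825108
0.123 [ 0.5359 -0.1462  0.076 ] 2.1017615498959117
0.126 [ 0.5358 -0.1446  0.076 ] 3.5651826467439207
0.13 [ 0.5357 -0.1423  0.0759] 5.7180520050753785
[[402.37306102 318.11567533]
 [402.27533607 387.82385022]
 [402.22252244 424.54563871]]
```

step_arm(increments=[0,0.06,0.01,0,0,0,0,0,-0.5,0,0,0,0,-0.5,0,0,0,0,-0.35,0,0,0,0,0,0,0,0,0,0,0])

```text
t: 9.85
tcp_pos: [0.5424, -0.1465, 0.0173]
ee_rot: [[-0.07, 0.998, 0.002], [0.998, 0.07, -0.001], [-0.001, 0.002, -1.0]]
wrist_force: [-0.7, -0.1, -5.2]
gripper_width: 0.0483
gripper_force: 76.7
```

step_arm(increments=[0,-0.04,0.01,-0.12,0,0,0,0,0,0,0,0,0,-0.08,0,0,0,0,0,0])

```text
t: 10.35
tcp_pos: [0.5386, -0.146, 0.0039]
ee_rot: [[-0.069, 0.998, -0.001], [0.998, 0.069, 0.0], [0.0, -0.001, -1.0]]
wrist_force: [-0.3, -0.4, -5.9]
gripper_width: 0.0482
gripper_force: 76.8
```

step_arm(increments=[0,0.015,0,-0.04,0,0,0,0,0,0])

```text
t: 10.6
tcp_pos: [0.5398, -0.1461, 0.0017]
ee_rot: [[-0.069, 0.998, -0.0], [0.998, 0.069, 0.0], [0.0, -0.0, -1.0]]
wrist_force: [-0.4, -0.4, -6.6]
gripper_width: 0.0481
gripper_force: 76.8
```

step_arm(increments=[0,0,0,-0.025,0,0,0,0,0,0])

```text
t: 10.85
tcp_pos: [0.54, -0.1462, 0.0014]
ee_rot: [[-0.069, 0.998, -0.0], [0.998, 0.069, 0.0], [0.0, -0.0, -1.0]]
wrist_force: [-4.4, 1.8, 2.9]
gripper_width: 0.0483
gripper_force: 77.8
```

Contact. Open, rise, and look from the wrist.

step_arm(increments=[100,0,0,0,0,100,0,0,0,0,100,0,0,0,0,100,0,0,0,0,100,0,0,0,0,100,0,0,0.5,0,100,0,-0.5,0.8,0,100,0,-0.7,0.5,0,100,0,0,0.5,0,100,0,0,0,0,100,0,0,0,0])

```text
t: 12.22
tcp_pos: [0.5392, -0.2174, 0.1372]
ee_rot: [[-0.069, 0.998, -0.002], [0.998, 0.069, 0.001], [0.001, -0.001, -1.0]]
wrist_force: [0.2, -0.1, 0.4]
gripper_width: 0.0854
gripper_force: 0.0
```

```bash
python3 - <<'E'
from h import *
f=grab('wrist','w4'); s=robot.sense(); print(s['tcp_pos'],np.arctan2(*s['ee_rot'][1::-1,1]),s['gripper_width'])
crop('w4',0,0,512,384,1.56,'w4b')
E
```

```text
[ 0.53886716 -0.21712     0.13653088] 0.06946449298905923 0.08511142477599347
```

View pics/w4b.png

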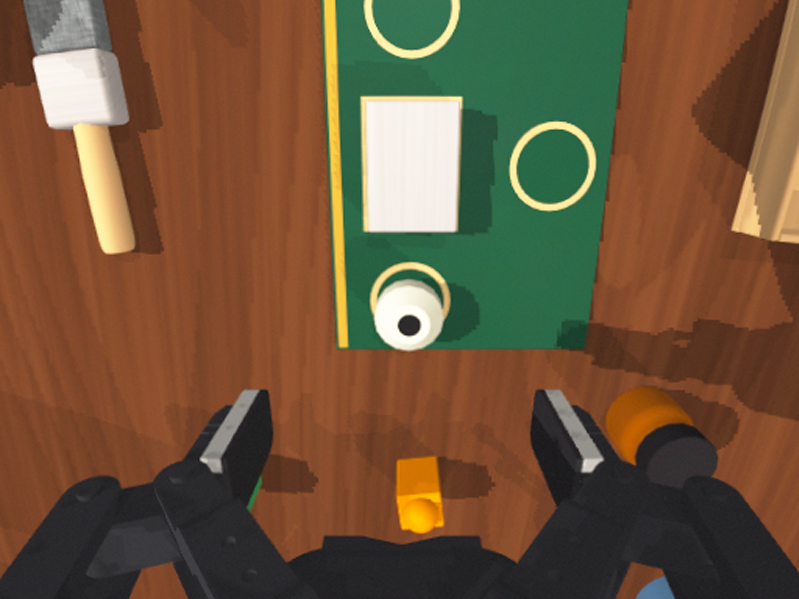

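The block sits inside the rectangle (364–461, 100–231), the pot is undisturbed at (409,315), and amber is at (420,490). I'll move to see both seals.

step_arm(increments=[100,-0.17,-0.88,0.2,0,100,-0.17,-0.88,0.2,0,100,-0.17,-0.88,0.2,0,100,-0.17,-0.88,0.2,0,100,0,0,0,0,100,0,0,0,0])

```text
t: 13.02
tcp_pos: [0.4986, -0.428, 0.1842]
ee_rot: [[-0.069, 0.998, -0.002], [0.998, 0.069, 0.003], [0.003, -0.002, -1.0]]
wrist_force: [0.4, 0.7, -0.7]
gripper_width: 0.0855
gripper_force: 0.0
```

```bash
python3 - <<'E'
from h import *
k=1.56
U=lambda a:(np.array(a,float)+.5)/k-.5
f=load('w4'); R=.025;zt=.029
p,e=fitpose(f,[(-R,.035,zt),(R,.035,zt),(R,-.035,zt),(-R,-.035,zt)],U([(363,100),(461,100),(459,232),(366,232)]),[.536,-.146,.07]); print('block',p.round(4),e)
f=grab('wrist','w5'); s=robot.sense(); print(s['tcp_pos'],np.arctan2(*s['ee_rot'][1::-1,1]))
crop('w5',100,60,400,285,2.6,'w5b')
print(pix(f,[[.561,-.366,.04],[.4215,-.367,.04]]))
E
```

```text
block [ 0.5396 -0.146   0.0764] 1.7343547758997602
[ 0.4988341  -0.42747472  0.18436117] 0.06992325542528395
[[325.43299232 120.84271454]
 [183.28668029 111.88178535]]
```

View pics/w5b.png

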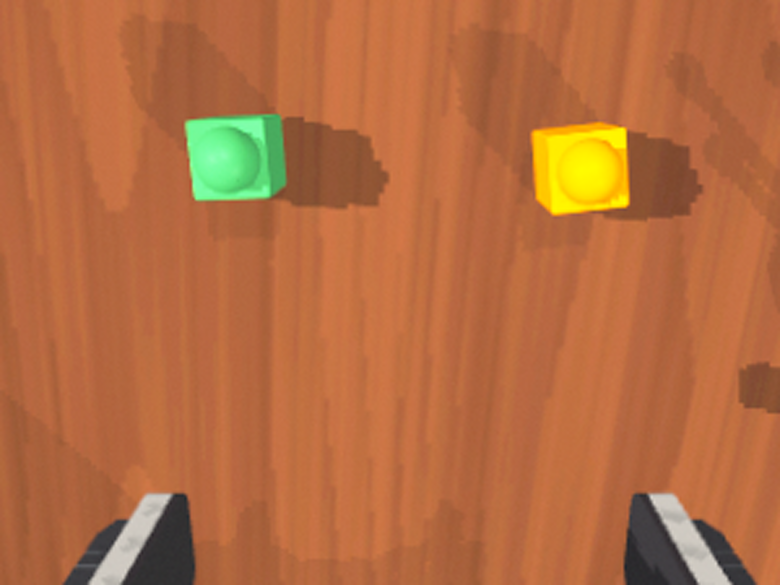

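Jade's top face is about (186–270, 117–200) and amber's about (547–629, 130–213) in the crop. Fitting both.

```bash
python3 - <<'E'
from h import *
k=2.6
U=lambda a:(np.array(a,float)+.5)/k-.5+[100,60]
f=load('w5'); R=.015;zt=.04
m=[(-R,R,zt),(R,R,zt),(R,-R,zt),(-R,-R,zt)]
for n,q,x0 in [('jade',[(186,121),(264,117),(270,199),(193,200)],[.42,-.367,.05]),('amber',[(546,140),(628,131),(630,205),(552,213)],[.561,-.366,.15])]:
    p,e=fitpose(f,m,U(q),x0); print(n,p.round(4),np.degrees(p[2]),e)
print('knobs',world(f,U([(225,160),(590,171)]),.0415).round(4))
E
```

```text
jade [ 0.4256 -0.3757  0.0891] 5.103669412109396 0.43655571528228165
amber [ 0.5625 -0.3711  0.189 ] 10.827736308611378 1.3416726318919814
knobs [[ 0.4247 -0.3757]
 [ 0.5624 -0.3702]]
```

step_arm(increments=[100,0.53,0.48,0,0.34,100,0.53,0.48,0,0.34,100,0,0,-0.8,0,100,0,0,-0.8,0,100,0,0,-0.6,0,100,0,0,0,0,100,0,0,0,0])

```text
t: 13.95
tcp_pos: [0.5636, -0.3713, 0.0558]
ee_rot: [[-0.188, 0.982, 0.001], [0.982, 0.188, -0.001], [-0.001, 0.001, -1.0]]
wrist_force: [0.7, -0.3, 0.4]
gripper_width: 0.0853
gripper_force: 0.0
```

step_arm(increments=[100,-0.01,0.01,-0.5,0,100,0,0,-0.4,0,100,0,0,0,0,0,0,0,0,0,0,0,0,0,0,0,0,0,0,0,0,0,0,0,0,0,0,0,0,0,0,0,0,0,0,0,0,0,0,0], grip_force=40)

```text
t: 15.2
tcp_pos: [0.5627, -0.3717, 0.0016]
ee_rot: [[-0.187, 0.982, 0.001], [0.982, 0.187, -0.001], [-0.002, 0.001, -1.0]]
wrist_force: [0.4, -0.3, 5.6]
gripper_width: 0.0292
gripper_force: 41.0
```

step_arm(increments=[0,0,0,0.6,0,0,0,0,0.6,0,0,0,0,0.5,0,0,-0.08,0.75,0,-0.13,0,-0.08,0.75,0,-0.13,0,-0.08,0.75,0,-0.13,0,-0.08,0.75,0,-0.13,0,-0.065,0.72,0,-0.13,0,0,0,0,0,0,0,0,-0.5,0,0,0,0,-0.3,0,0,0,0,0,0])

```text
t: 16.7
tcp_pos: [0.5372, -0.1477, 0.0519]
ee_rot: [[-0.073, 0.997, -0.005], [0.997, 0.073, 0.002], [0.003, -0.005, -1.0]]
wrist_force: [-0.5, -0.2, -0.3]
gripper_width: 0.0293
gripper_force: 40.3
```

```bash
python3 - <<'E'
from h import *
f=grab('wrist','w6'); s=robot.sense(); print(s['tcp_pos'],np.arctan2(*s['ee_rot'][1::-1,1]),s['gripper_width'],s['wrist_force'])
crop('w6',120,100,400,310,2.8,'w6b')
E
```

```text
[ 0.53827095 -0.14817091  0.05336712] 0.07343106894007367 0.02971363241417306 [ 0.57287645 -0.84870752 -0.55873903]
```

View pics/w6b.png

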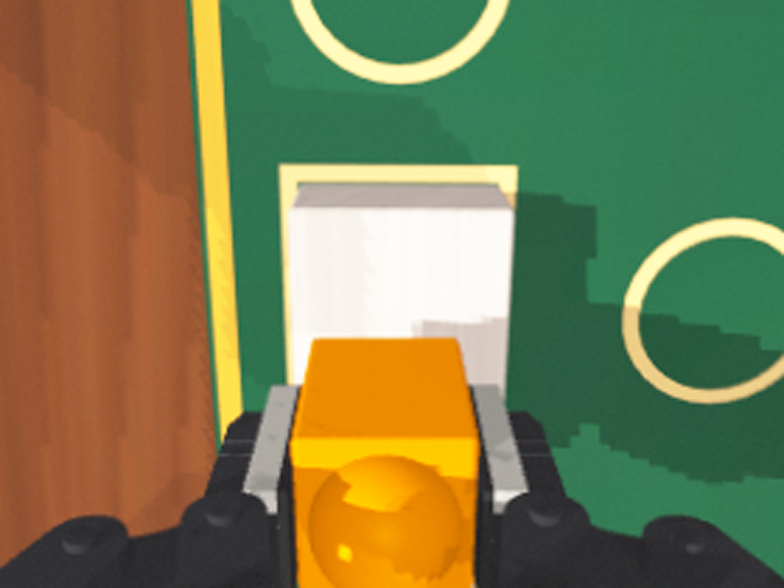

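The amber seal hangs straight over the block, its base edge at crop (312–460, 338). Computing its centre.

```bash
python3 - <<'E'
from h import *
f=load('w6'); U=lambda a:(np.array(a,float)+.5)/2.8-.5+[120,100]
w=world(f,U([(312,338),(460,338)]),.0518);print('base edge',w,np.hypot(*(w[1]-w[0])), 'centre',w.mean(0)-.015*np.array([-.073,.997]))
w=world(f,U([(296,438),(475,438)]),.0918);print('top edge',w,np.hypot(*(w[1]-w[0])), 'centre',w.mean(0)-.015*np.array([-.073,.997]))
w=world(f,U([(292,207),(514,207)]),.029);print('block',w,np.hypot(*(w[1]-w[0])), 'centre',w.mean(0)-.035*np.array([-.073,.997]))
E
```

```text
base edge [[ 0.52104869 -0.13340082]
 [ 0.55061679 -0.13117473]] 0.029651779051851887 centre [ 0.53692774 -0.14724278]
top edge [[ 0.52200115 -0.13224274]
 [ 0.54955616 -0.1301519 ]] 0.027634216266441636 centre [ 0.53687365 -0.14615232]
block [[ 0.51375175 -0.11290266]
 [ 0.56210588 -0.10928808]] 0.048489039235068365 centre [ 0.54048381 -0.14599037]
```

step_arm(increments=[0,0.03,0.015,-0.2,0,0,0,0,0,0,0,0,0,-0.12,0,0,0,0,0,0,0,0,0,0,0])

```text
t: 17.38
tcp_pos: [0.5408, -0.147, 0.0353]
ee_rot: [[-0.074, 0.997, 0.0], [0.997, 0.074, -0.0], [-0.0, 0.0, -1.0]]
wrist_force: [0.4, -0.1, -0.3]
gripper_width: 0.0296
gripper_force: 40.3
```

step_arm(increments=[0,-0.01,0.01,-0.05,0,0,0,0,0,0])

```text
t: 17.62
tcp_pos: [0.5399, -0.1463, 0.032]
ee_rot: [[-0.074, 0.997, -0.001], [0.997, 0.074, 0.0], [0.0, -0.0, -1.0]]
wrist_force: [0.4, 0.1, -1.1]
gripper_width: 0.0294
gripper_force: 40.3
```

step_arm(increments=[0,0,0,-0.025,0,0,0,0,0,0])

```text
t: 17.88
tcp_pos: [0.5401, -0.1464, 0.0306]
ee_rot: [[-0.074, 0.997, -0.0], [0.997, 0.074, 0.0], [0.0, -0.0, -1.0]]
wrist_force: [0.5, -0.1, 0.3]
gripper_width: 0.0296
gripper_force: 40.3
```

step_arm(increments=[0,0,0,-0.01,0,0,0,0,0,0])

```text
t: 18.12
tcp_pos: [0.5402, -0.1464, 0.0305]
ee_rot: [[-0.074, 0.997, -0.0], [0.997, 0.074, 0.0], [0.0, -0.0, -1.0]]
wrist_force: [-1.3, 0.5, 2.4]
gripper_width: 0.0291
gripper_force: 40.7
```

step_arm(increments=[100,0,0,0,0,100,0,0,0,0,100,0,0,0,0,100,0,0,0,0,100,0,0,0,0,100,0,0,0.4,0,100,0,0,0.7,0,100,0,0,0.7,0,100,0,0,0.4,0])

```text
t: 19.25
tcp_pos: [0.5412, -0.1468, 0.165]
ee_rot: [[-0.074, 0.997, 0.004], [0.997, 0.074, -0.002], [-0.002, 0.003, -1.0]]
wrist_force: [0.3, -0.5, 0.3]
gripper_width: 0.0851
gripper_force: 0.0
```

step_arm(increments=[100,-0.15,0.9,0,0,100,-0.15,0.9,0,0,100,-0.15,0.9,0,0,100,-0.15,0.9,0,0,100,-0.15,0.9,0,0,100,-0.15,0.9,0,0,100,-0.15,0.9,0,0,100,-0.15,0.9,0,0,100,-0.15,0.9,0,0,100,0,0,0,0,100,0,0,0,0])

```text
t: 20.62
tcp_pos: [0.459, 0.3394, 0.1619]
ee_rot: [[-0.075, 0.997, -0.0], [0.997, 0.075, -0.001], [-0.001, -0.0, -1.0]]
wrist_force: [0.4, -1.0, 0.1]
gripper_width: 0.0855
gripper_force: 0.0
```

```bash
python3 - <<'E'
from h import *
f=grab('wrist','w7'); s=robot.sense(); print(s['tcp_pos'],np.arctan2(*s['ee_rot'][1::-1,1]),s['gripper_width'],s['wrist_force'])
im=f['color'].astype(int); b=((im[:,:,2]-im[:,:,0]>40)).astype(np.uint8)
n,l,st,c=cv2.connectedComponentsWithStats(b); print(st[st[:,4]>100],c[st[:,4]>100])
w=((im.min(2)>175)).astype(np.uint8); n,l,st,c=cv2.connectedComponentsWithStats(w)
i=(st[:,4]>80); print(st[i],c[i]); print(pix(f,[[.448,.3975,.033]]))
for q in c[i]: print(world(f,[q],.033))
crop('w7',0,0,512,384,1,'w7b')
E
```

```text
[0.45917552 0.33879853 0.16182851] 0.0736104290393467 0.0851532231665463 [-0.07461918 -0.67837481  0.53499522]
[[     0      0    512    384 195167]
 [   226     94     50     52   1434]] [[255.53579242 192.02623907]
 [250.32775453 119.10111576]]
[[     0      0    512    384 189476]
 [   237    107     27     28    615]
 [   456    189     56    131   5267]
 [   128    250     37     52    524]
 [   350    250     37     53    544]
 [   309    344     18     13    147]] [[248.96612236 189.16463299]
 [250.10406504 120.22601626]
 [488.45775584 261.40896146]
 [145.37977099 275.75381679]
 [368.90808824 276.27573529]
 [318.39455782 349.13605442]]
[[250.49039664 120.24445528]]
[[0.45105285 0.33011539]]
[[0.44764108 0.39749018]]
[[0.72867583 0.2640286 ]]
[[0.34139369 0.21896142]]
[[0.59253971 0.23704852]]
[[0.5516091  0.12577463]]
```

View pics/w7b.png

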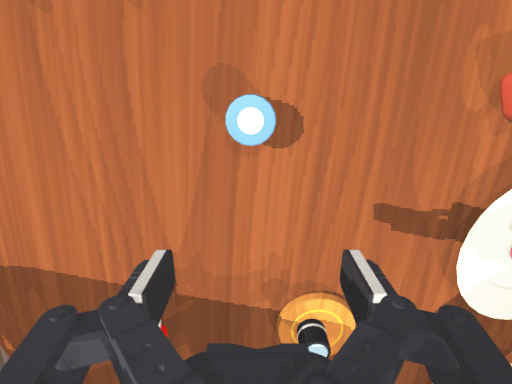

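The ink box's white dot is at (250,120), which puts it at (0.4477, 0.3975).

step_arm(increments=[100,-0.19,0.97,0,0,100,0,0,-0.7,0,100,0,0,-0.7,0,100,0,0,-0.5,0,100,0,0,0,0,100,0,0,0,0])

```text
t: 21.42
tcp_pos: [0.4492, 0.3975, 0.0496]
ee_rot: [[-0.073, 0.997, 0.002], [0.997, 0.073, 0.001], [0.001, 0.002, -1.0]]
wrist_force: [1.0, 0.1, 0.3]
gripper_width: 0.0853
gripper_force: 0.0
```

step_arm(increments=[100,-0.02,0,-0.45,0,100,0,0,-0.44,0,100,0,0,0,0,0,0,0,0,0,0,0,0,0,0,0,0,0,0,0,0,0,0,0,0,0,0,0,0,0,0,0,0,0,0])

```text
t: 22.55
tcp_pos: [0.4481, 0.3987, -0.0031]
ee_rot: [[-0.074, 0.997, 0.003], [0.997, 0.074, 0.002], [0.002, 0.003, -1.0]]
wrist_force: [-0.4, -1.0, 5.9]
gripper_width: 0.0466
gripper_force: 41.9
```

step_arm(increments=[0,0,0,0.5,0,0,0,0,0.7,0,0,0,0,0.7,0,0,0,0,0,0])

```text
t: 23.05
tcp_pos: [0.4488, 0.3994, 0.113]
ee_rot: [[-0.074, 0.997, 0.007], [0.997, 0.074, 0.005], [0.004, 0.007, -1.0]]
wrist_force: [0.0, -0.5, -1.9]
gripper_width: 0.0471
gripper_force: 41.9
```

step_arm(increments=[0,0.16,-0.85,0,0,0,0.16,-0.85,0,0,0,0.16,-0.85,0,0,0,0.16,-0.85,0,0,0,0.16,-0.85,0,0,0,0.16,-0.85,0,0,0,0.16,-0.85,0,0,0,0.16,-0.85,0,0,0,0.145,-0.85,0,0,0,0,0,0,0,0,0,0,0,0])

```text
t: 24.42
tcp_pos: [0.5307, -0.0607, 0.1069]
ee_rot: [[-0.073, 0.997, -0.003], [0.997, 0.073, 0.001], [0.002, -0.003, -1.0]]
wrist_force: [-0.8, 0.5, -2.0]
gripper_width: 0.0469
gripper_force: 41.8
```

step_arm(increments=[0,0.04,0,-0.5,0,0,0,0,-0.5,0,0,0,0,-0.4,0,0,0,0,0,0,0,0,0,0,0])

```text
t: 25.05
tcp_pos: [0.5348, -0.0604, 0.0253]
ee_rot: [[-0.075, 0.997, 0.001], [0.997, 0.075, -0.0], [-0.0, 0.001, -1.0]]
wrist_force: [0.1, 0.4, -2.1]
gripper_width: 0.0469
gripper_force: 41.8
```

```bash
python3 - <<'E'
from h import *
f=grab('wrist','w8'); s=robot.sense(); print(s['tcp_pos'],s['wrist_force'])
b=s['tcp_pos'][2]+.0031
im=f['color'].astype(int); w=((im.min(2)>150)).astype(np.uint8); n,l,st,c=cv2.connectedComponentsWithStats(w)
for i in range(n):
  if st[i,4]>60: print(st[i],c[i],world(f,[c[i]],b+.033))
E
```

```text
[ 0.53529352 -0.06075749  0.02586174] [ 0.35825855  0.84700457 -1.66183969]
[     0      0    512    384 187069] [258.27022649 186.52923253] [[ 0.53119552 -0.01325332]]
[216 193  80  46 725] [252.29793103 208.15448276] [[ 0.52943466 -0.02290137]]
[218 225  77  20 274] [253.16058394 231.2919708 ] [[ 0.53055523 -0.03356525]]
[185 240  24  46 464] [196.34482759 261.60560345] [[ 0.5062187  -0.05056775]]
[ 215  241   69   67 3050] [253.77770492 272.95868852] [[ 0.5323246  -0.05451443]]
[307 240  23  47 455] [317.95604396 262.27692308] [[ 0.56066729 -0.04684226]]
[   0  252   30  127 2270] [ 11.24052863 310.37488987] [[ 0.41184256 -0.08794651]]
[ 215  303   81   42 2076] [254.31165703 330.17148362] [[ 0.53497451 -0.08783504]]
[502 340  10  28 154] [507.98051948 354.13636364] [[ 0.67531912 -0.09908593]]
[354 354  19   4  64] [363.09375  355.453125] [[ 0.59287968 -0.10139869]]
```

step_arm(increments=[0,-0.02,0.01,-0.2,0,0,0,0,0,0,0,0,0,-0.15,0,0,0,0,0,0])

```text
t: 25.6
tcp_pos: [0.5325, -0.0605, 0.0028]
ee_rot: [[-0.074, 0.997, -0.002], [0.997, 0.074, 0.001], [0.001, -0.002, -1.0]]
wrist_force: [0.8, -0.0, -2.2]
gripper_width: 0.0469
gripper_force: 41.8
```

step_arm(increments=[0,0,0,-0.03,0,0,0,0,0,0])

```text
t: 25.85
tcp_pos: [0.5333, -0.0607, 0.0019]
ee_rot: [[-0.074, 0.997, -0.0], [0.997, 0.074, 0.0], [0.0, -0.0, -1.0]]
wrist_force: [0.5, 0.9, -2.2]
gripper_width: 0.0471
gripper_force: 41.8
```

step_arm(increments=[0,0,0,-0.02,0,0,0,0,0,0])

```text
t: 26.1
tcp_pos: [0.5335, -0.0607, 0.001]
ee_rot: [[-0.074, 0.997, 0.001], [0.997, 0.074, -0.0], [-0.0, 0.001, -1.0]]
wrist_force: [-1.1, -0.4, -1.3]
gripper_width: 0.047
gripper_force: 41.8
```

step_arm(increments=[0,0,0,-0.015,0,0,0,0,0,0])

```text
t: 26.35
tcp_pos: [0.5336, -0.0607, 0.0009]
ee_rot: [[-0.074, 0.997, -0.0], [0.997, 0.074, -0.0], [-0.0, -0.0, -1.0]]
wrist_force: [-2.7, 0.1, 4.4]
gripper_width: 0.0469
gripper_force: 42.6
```

step_arm(increments=[100,0,0,0,0,100,0,0,0,0,100,0,0,0,0,100,0,0,0,0,100,0,0,0,0,100,0,0,0.5,0,100,0,0,0.8,0,100,0,0,0.8,0,100,0,-0.5,0.5,0,100,0,-0.5,0.2,0,100,0,0,0,0,100,0,0,0,0])

```text
t: 27.85
tcp_pos: [0.5327, -0.12, 0.1669]
ee_rot: [[-0.074, 0.997, -0.002], [0.997, 0.074, 0.001], [0.001, -0.001, -1.0]]
wrist_force: [0.5, 0.2, 0.3]
gripper_width: 0.0852
gripper_force: 0.0
```

```bash
python3 - <<'E'
from h import *
f=grab('wrist','w9'); s=robot.sense(); print(s['tcp_pos'])
im=f['color'].astype(int)
q=pix(f,[[.5336,-.0613,.037]])[0]; print('exp dot',q)
def comps(m,z,amin=60,near=None):
  n,l,st,c=cv2.connectedComponentsWithStats(m.astype(np.uint8))
  for i in range(1,n):
    if st[i,4]>amin: print(st[i],c[i].round(1),world(f,[c[i]],z)[0].round(4))
print('white');comps(im.min(2)>150,.037)
print('blue');comps(im[:,:,2]-im[:,:,0]>40,.037)
o=(im[:,:,0]>200)&(im[:,:,2]<80)&(im[:,:,1]>90); print('amber');comps(o,.07)
print('exp amber knob',pix(f,[[.5396,-.146,.07]]))
E
```

```text
[ 0.53253107 -0.11965992  0.16662512]
exp dot [263.34722318 120.74550439]
white
[454  35  58 202 844] [484.3 155.7] [ 0.7568 -0.0767]
[ 238   92   46   44 1230] [259.3 113. ] [ 0.5293 -0.0546]
[  56   94   56  145 3543] [ 85.7 154.5] [ 0.3618 -0.1053]
[ 236  161   54   72 2244] [260.5 186.8] [ 0.536  -0.1261]
[315 173  45  44 342] [341.6 190.8] [ 0.6179 -0.1241]
[440 186  15  25 189] [446.4 199.5] [ 0.7298 -0.1254]
[458 235  54   5  89] [484.6 237. ] [ 0.7871 -0.1655]
[ 241  242   39   48 1203] [259.6 266.9] [ 0.5421 -0.2187]
[128 250  37  53 550] [145.5 275.8] [ 0.4146 -0.2408]
[350 250  36  52 498] [368.6 275.5] [ 0.6659 -0.2217]
blue
[ 237   95   52   52 1488] [262.8 120.9] [ 0.5331 -0.0615]
amber
[ 248  191   32   42 1276] [263.2 211.2] [ 0.539  -0.1385]
exp amber knob [[263.1393229  218.75676225]]
```

The ink box reads (0.5331, -0.0615), on its mark. Next, the loupe.

step_arm(increments=[100,0.05,0.85,0,0,100,0.05,0.85,0,0,100,0.05,0.85,0,0,100,0.05,0.85,0,0,100,0,0,0,0,100,0,0,0,0])

```text
t: 28.65
tcp_pos: [0.5446, 0.0839, 0.1669]
ee_rot: [[-0.076, 0.997, -0.002], [0.997, 0.076, -0.0], [-0.0, -0.002, -1.0]]
wrist_force: [0.1, -0.1, -0.2]
gripper_width: 0.0857
gripper_force: 0.0
```

```bash
python3 - <<'E'
from h import *
f=grab('wrist','w10'); s=robot.sense(); print(s['tcp_pos'])
im=f['color'].astype(int)
def comps(m,z,amin=100):
  n,l,st,c=cv2.connectedComponentsWithStats(m.astype(np.uint8))
  for i in range(1,n):
    if st[i,4]>amin: print(st[i],c[i].round(1),world(f,[c[i]],z)[0].round(4))
print('exp loupe',pix(f,[[.5424,.1422,.054]]))
comps((im[:,:,2]-im[:,:,0]>15)&(im[:,:,2]>100),.054)
# stand: sample radially outward from the guess along rim, find strongest edge
g=cv2.GaussianBlur(f['color'],(3,3),0).astype(float)
c0=np.array([.5506,.145]); pts=[]
for a in np.radians(np.arange(0,360,6)):
    r=np.arange(.043,.062,.0005); P=np.c_[c0[0]+r*np.cos(a),c0[1]+r*np.sin(a),np.full(len(r),.016)]
    q=pix(f,P).astype(np.float32); 
    if q[:,1].max()>235 and abs(q[:,0]-256).max()>85: continue
    if q[:,1].max()>330: continue
    v=np.stack([cv2.remap(g[:,:,k].astype(np.float32),q[:,:1],q[:,1:],1).ravel() for k in range(3)],1)
    sat=v[:,1]/(v[:,0]+1); d=np.abs(v[4:]-v[:-4]).sum(1)/(v[2:-2].sum(1)+20); i=d.argmax(); pts.append((np.degrees(a),r[i+2],d[i]))
for p in pts: print('%.0f %.4f %.2f'%p,end='; ')
E
```

```text
[0.54476187 0.08317194 0.16713854]
exp loupe [[260.32932958 122.48881359]]
[244 106  32  34 861] [259.5 122.2] [0.5417 0.1424]
[ 219  268   41   48 1281] [239.2 290.6] [ 0.5337 -0.0354]
0 0.0500 0.52; 6 0.0495 0.53; 12 0.0490 0.54; 18 0.0485 0.55; 24 0.0475 0.52; 30 0.0475 0.51; 36 0.0470 0.50; 42 0.0465 0.49; 48 0.0465 0.47; 54 0.0460 0.49; 60 0.0455 0.44; 66 0.0455 0.42; 72 0.0455 0.44; 78 0.0455 0.42; 84 0.0455 0.41; 90 0.0455 0.34; 96 0.0455 0.36; 102 0.0460 0.39; 108 0.0460 0.40; 114 0.0465 0.41; 120 0.0465 0.33; 126 0.0470 0.36; 132 0.0475 0.33; 138 0.0475 0.27; 144 0.0480 0.31; 150 0.0485 0.29; 156 0.0490 0.30; 162 0.0495 0.33; 168 0.0495 0.42; 174 0.0500 0.39; 180 0.0500 0.37; 186 0.0505 0.40; 192 0.0510 0.39; 198 0.0515 0.39; 204 0.0520 0.41; 210 0.0525 0.37; 216 0.0525 0.33; 222 0.0535 0.36; 228 0.0535 0.35; 234 0.0540 0.33; 240 0.0540 0.34; 246 0.0545 0.32; 252 0.0545 0.36; 258 0.0550 0.45; 264 0.0550 0.43; 270 0.0550 0.36; 276 0.0550 0.38; 282 0.0545 0.44; 288 0.0545 0.38; 294 0.0540 0.31; 300 0.0540 0.38; 306 0.0535 0.30; 312 0.0530 0.28; 318 0.0530 0.27; 324 0.0525 0.29; 330 0.0525 0.31; 336 0.0515 0.34; 342 0.0515 0.32; 348 0.0505 0.35; 354 0.0500 0.53;
```

step_arm(increments=[80,-0.05,0.97,0,0,80,0,0.01,-0.7,0,80,0,0,-0.7,0,80,0,0,-0.4,0,80,0,0,0,0,80,0,0,0,0])

```text
t: 29.45
tcp_pos: [0.5433, 0.1415, 0.061]
ee_rot: [[-0.073, 0.997, 0.002], [0.997, 0.073, 0.0], [-0.0, 0.002, -1.0]]
wrist_force: [0.2, -1.1, 0.2]
gripper_width: 0.0683
gripper_force: 0.0
```

step_arm(increments=[80,-0.02,0.01,-0.4,0,80,0,0,-0.38,0,80,0,0,0,0,0,0,0,0,0,0,0,0,0,0,0,0,0,0,0,0,0,0,0,0,0,0,0,0,0], grip_force=30)

```text
t: 30.45
tcp_pos: [0.5427, 0.1429, 0.015]
ee_rot: [[-0.074, 0.997, 0.003], [0.997, 0.074, 0.0], [-0.0, 0.003, -1.0]]
wrist_force: [-0.3, -0.4, 6.5]
gripper_width: 0.0351
gripper_force: 30.4
```

step_arm(increments=[0,0,0,0.5,0,0,0,0,0.7,0,0,0,0,0.5,0,0,0.27,-0.785,0,0,0,0.27,-0.785,0,0,0,0.27,-0.785,0,0,0,0.22,-0.785,0,0,0,0.22,-0.785,0,0,0,0.15,-0.785,0,0,0,0,0,0,0,0,0,0,0,0])

```text
t: 31.82
tcp_pos: [0.6245, -0.1393, 0.1145]
ee_rot: [[-0.074, 0.997, -0.001], [0.997, 0.074, 0.001], [0.001, -0.001, -1.0]]
wrist_force: [0.7, 0.5, -1.0]
gripper_width: 0.035
gripper_force: 30.1
```

step_arm(increments=[0,0,0,-0.6,0,0,0,0,-0.6,0,0,0,0,-0.4,0,0,0,0,0,0,0,0,0,0,0])

```text
t: 32.45
tcp_pos: [0.6258, -0.1391, 0.0202]
ee_rot: [[-0.075, 0.997, 0.002], [0.997, 0.075, -0.0], [-0.001, 0.001, -1.0]]
wrist_force: [-0.3, -0.7, -0.1]
gripper_width: 0.0351
gripper_force: 30.2
```

step_arm(increments=[0,-0.02,-0.01,-0.2,0,0,0,0,0,0,0,0,0,-0.03,0,0,0,0,0,0])

```text
t: 32.95
tcp_pos: [0.6239, -0.1405, 0.0053]
ee_rot: [[-0.074, 0.997, 0.0], [0.997, 0.074, -0.0], [-0.0, 0.0, -1.0]]
wrist_force: [0.0, 0.7, -1.3]
gripper_width: 0.0353
gripper_force: 30.2
```

step_arm(increments=[0,0,0,-0.02,0,0,0,0,0,0])

```text
t: 33.2
tcp_pos: [0.6238, -0.1404, 0.004]
ee_rot: [[-0.074, 0.997, -0.0], [0.997, 0.074, 0.0], [0.0, -0.0, -1.0]]
wrist_force: [-0.4, -0.1, -0.8]
gripper_width: 0.0354
gripper_force: 30.2
```

step_arm(increments=[0,0,0,-0.02,0,0,0,0,0,0])

```text
t: 33.45
tcp_pos: [0.624, -0.1405, 0.0031]
ee_rot: [[-0.074, 0.997, 0.0], [0.997, 0.074, -0.0], [-0.0, 0.0, -1.0]]
wrist_force: [-0.3, 1.0, 1.8]
gripper_width: 0.0354
gripper_force: 30.2
```

step_arm(increments=[0,0,0,-0.01,0,65,0,0,0,0,65,0,0,0,0,65,0,0,0,0,65,0,0,0,0,65,0,0,0.5,0,65,0,0,0.8,0,65,0,0,0.8,0,65,0,0,0.6,0,65,0,-0.5,0,0,65,0,0,0,0,65,0,0,0,0])

```text
t: 34.95
tcp_pos: [0.6233, -0.1699, 0.1633]
ee_rot: [[-0.074, 0.997, -0.001], [0.997, 0.074, 0.001], [0.001, -0.001, -1.0]]
wrist_force: [0.7, 0.2, -0.3]
gripper_width: 0.0554
gripper_force: 0.0
```

```bash
cat >> h.py <<'E'
def comps(f,m,z,amin=100):
  n,l,st,c=cv2.connectedComponentsWithStats(m.astype(np.uint8))
  for i in range(1,n):
    if st[i,4]>amin: print(st[i],c[i].round(1),world(f,[c[i]],z)[0].round(4))
E
python3 - <<'E'
from h import *
f=grab('wrist','w11'); s=robot.sense(); print(s['tcp_pos'],s['gripper_width'])
im=f['color'].astype(int)
print('exp',pix(f,[[.6243,-.14,.042]])); comps(f,(im[:,:,2]-im[:,:,0]>15)&(im[:,:,2]>100),.042)
E
```

```text
[ 0.6233473  -0.16963674  0.16321098] 0.055512036419921015
exp [[261.07466002 152.9375384 ]]
[ 138   28   60   58 2073] [168.   57.3] [ 0.5382 -0.0627]
[245 139  31  31 755] [260.3 153.8] [ 0.6236 -0.1409]
[356 376  21   8 134] [364.8 379.9] [ 0.7816 -0.425 ]
```

step_arm(increments=[100,-0.66,-0.69,0,0.05,100,-0.66,-0.69,0,0.04,100,-0.66,-0.69,0,0,100,-0.66,-0.68,0,0,100,-0.66,-0.68,0,0,100,0,0,0,0,100,0,0,-0.7,0,100,0,0,-0.7,0,100,0,0,-0.4,0,100,0,0,0,0,100,0,0,0,0])

```text
t: 36.38
tcp_pos: [0.427, -0.376, 0.0572]
ee_rot: [[-0.091, 0.996, 0.001], [0.996, 0.091, -0.001], [-0.001, 0.001, -1.0]]
wrist_force: [-0.1, 0.1, -0.1]
gripper_width: 0.085
gripper_force: 0.0
```

step_arm(increments=[100,-0.02,0,-0.5,0,100,0,0,-0.43,0,100,0,0,0,0,0,0,0,0,0,0,0,0,0,0,0,0,0,0,0,0,0,0,0,0,0,0,0,0,0,0,0,0,0,0,0,0,0,0,0], grip_force=40)

```text
t: 37.62
tcp_pos: [0.4253, -0.377, 0.0017]
ee_rot: [[-0.09, 0.996, 0.001], [0.996, 0.09, -0.001], [-0.002, 0.001, -1.0]]
wrist_force: [-0.1, 0.6, 5.4]
gripper_width: 0.0294
gripper_force: 40.9
```

step_arm(increments=[0,0,0,0.6,0,0,0,0,0.8,0,0,0,0,0.7,0,0,0,0,0,0])

```text
t: 38.12
tcp_pos: [0.4262, -0.3781, 0.1303]
ee_rot: [[-0.09, 0.996, 0.005], [0.996, 0.09, -0.006], [-0.007, 0.004, -1.0]]
wrist_force: [0.6, -0.1, -1.4]
gripper_width: 0.0292
gripper_force: 40.2
```

step_arm(increments=[0,0.21,0.86,0,0,0,0.21,0.86,0,0,0,0.21,0.86,0,0,0,0.21,0.86,0,0,0,0.21,0.86,0,0,0,0.21,0.86,0,0,0,0.21,0.86,0,0,0,0.21,0.86,0,0,0,0.21,0.86,0,0,0,0.2,0.86,0,0,0,0,0,0,0,0,0,0,0,0])

```text
t: 39.62
tcp_pos: [0.5486, 0.1397, 0.1242]
ee_rot: [[-0.09, 0.996, -0.004], [0.996, 0.09, -0.001], [-0.0, -0.004, -1.0]]
wrist_force: [-1.0, -0.3, -0.9]
gripper_width: 0.0299
gripper_force: 40.1
```

Descend to about z = 0.04.

step_arm(increments=[0,0.02,0,-0.6,0,0,0,0,-0.6,0,0,0,0,-0.2,0,0,0,0,0,0,0,0,0,0,0])

```text
t: 40.25
tcp_pos: [0.5525, 0.1395, 0.044]
ee_rot: [[-0.089, 0.996, 0.003], [0.996, 0.089, 0.0], [-0.0, 0.003, -1.0]]
wrist_force: [-0.8, 0.3, -1.4]
gripper_width: 0.0292
gripper_force: 40.1
```

step_arm(increments=[0,-0.02,0,-0.3,0,0,0,0,0,0,0,0,0,-0.07,0,0,0,0,0,0])

```text
t: 40.75
tcp_pos: [0.5499, 0.1398, 0.0199]
ee_rot: [[-0.09, 0.996, -0.0], [0.996, 0.09, -0.0], [-0.0, -0.0, -1.0]]
wrist_force: [-0.4, 0.8, -1.9]
gripper_width: 0.0294
gripper_force: 40.1
```

step_arm(increments=[0,0,0,-0.02,0,0,0,0,0,0])

```text
t: 41.0
tcp_pos: [0.5502, 0.1398, 0.0191]
ee_rot: [[-0.09, 0.996, 0.0], [0.996, 0.09, 0.0], [0.0, 0.0, -1.0]]
wrist_force: [-0.2, -0.6, -2.2]
gripper_width: 0.0296
gripper_force: 40.1
```

step_arm(increments=[0,0,0,-0.02,0,0,0,0,0,0])

```text
t: 41.25
tcp_pos: [0.55, 0.1398, 0.0178]
ee_rot: [[-0.09, 0.996, -0.0], [0.996, 0.09, -0.0], [-0.0, -0.0, -1.0]]
wrist_force: [-0.2, 1.2, -0.6]
gripper_width: 0.0291
gripper_force: 40.1
```

step_arm(increments=[0,0,0,-0.015,0,0,0,0,0,0])

```text
t: 41.5
tcp_pos: [0.5501, 0.1398, 0.0177]
ee_rot: [[-0.09, 0.996, -0.001], [0.996, 0.09, -0.0], [-0.0, -0.001, -1.0]]
wrist_force: [-3.1, -1.0, 6.1]
gripper_width: 0.0292
gripper_force: 40.9
```

step_arm(increments=[100,0,0,0,0,100,0,0,0,0,100,0,0,0,0,100,0,0,0,0,100,0,0,0,0,100,0,0,0.4,0,100,0,0,0.7,0,100,0,0,0.8,0,100,0,-0.5,0.7,0,100,0,-0.5,0,0,100,0,0,0,0,100,0,0,0,0])

```text
t: 43.0
tcp_pos: [0.5496, 0.0802, 0.1722]
ee_rot: [[-0.089, 0.996, -0.001], [0.996, 0.089, 0.001], [0.001, -0.001, -1.0]]
wrist_force: [0.1, -0.6, 0.5]
gripper_width: 0.0851
gripper_force: 0.0
```

```bash
python3 - <<'E'
from h import *
f=grab('wrist','w12'); s=robot.sense(); print(s['tcp_pos'],s['gripper_width'])
im=f['color'].astype(int)
g=(im[:,:,1]-im[:,:,0]>40)
print('exp knob',pix(f,[[.5506,.1402,.06]])); comps(f,g,.056)
h=cv2.GaussianBlur(f['color'],(3,3),0).astype(np.float32); c0=np.array([.5506,.1402]); A=[];B=[]
for a in np.radians(np.arange(0,360,6)):
    r=np.arange(.043,.058,.0005); q=pix(f,np.c_[c0[0]+r*np.cos(a),c0[1]+r*np.sin(a),np.full(len(r),.016)]).astype(np.float32)
    if q[:,1].max()>330: continue
    v=np.stack([cv2.remap(h[:,:,k],q[:,:1],q[:,1:],1).ravel() for k in range(3)],1)
    d=np.abs(v[4:]-v[:-4]).sum(1)/(v[2:-2].sum(1)+20); i=d.argmax(); A.append([1,np.cos(a),np.sin(a)]);B.append(r[i+2])
r=least_squares(lambda p:np.array(A)@p-B,[.05,0,0],loss='soft_l1',f_scale=.001); print('stand',r.x, c0+r.x[1:])
a=cv2.resize(cv2.imread('pics/w12.png'),(384,288))
t=grab('top','t12');u=grab('scene','s12')
b=cv2.imread('pics/t12.png')[120:210,170:360]; b=cv2.resize(b,(800,379),interpolation=2)
c=cv2.resize(cv2.imread('pics/s12.png')[160:250,120:350],(416,163),interpolation=2)
out=np.zeros((600,800,3),np.uint8); out[:379]=b; out[379:542,384:]=c; out[379:,:295]=cv2.resize(a,(295,221)); cv2.imwrite('pics/final.png',out)
E
```

```text
[0.54953266 0.08041401 0.17209584] 0.08555775836151502
exp knob [[264.98892008 121.07415598]]
[ 248  102   33   35 1144] [263.9 118.9] [0.5496 0.1416]
[ 196  252  135  102 7343] [271.3 290.2] [ 0.5751 -0.0381]
stand [ 0.0502079  -0.00038559  0.0003857 ] [0.55021441 0.1405857 ]
```

View pics/final.png

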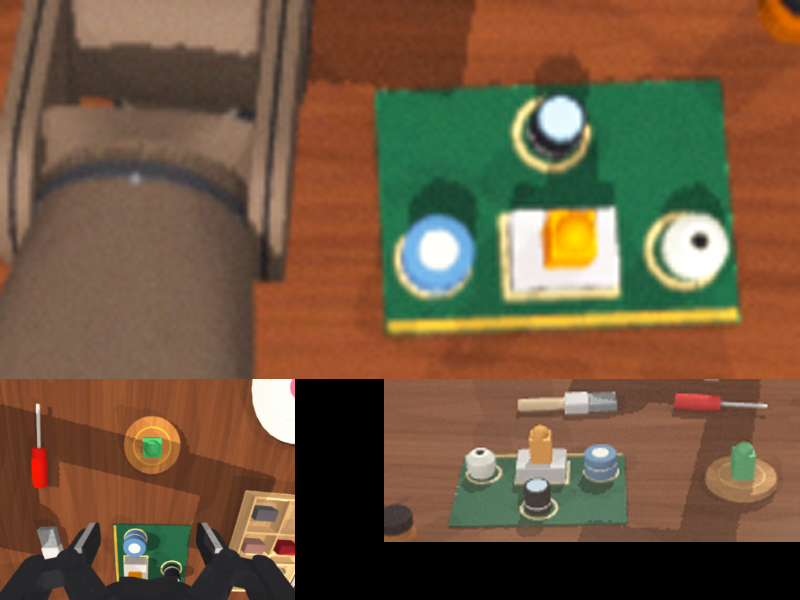

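The picture shows the ink box, block with amber on top, loupe and pot all on their marks, and jade upright in the middle of the stand. The gripper is clear, so I'm handing in.

```bash
python3 -c "
from bench import robot
print(robot.close_job())"
```

```text
the job is handed in; nothing more can be done
None
```

The job is handed in at about 43 s: the block, amber seal, ink box and loupe are on their marks and the jade seal is mid-stand, each placed in the order asked and measuring about 1 mm off target; the pot was left alone and everything was let go.

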